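# Close the pinwheel layer of valve cartons on the skid

## Task

Finish the pinwheel layer of four cartons on the wooden skid: one carton already stands loosely in the far corner; set the other three upright on their orange outlines, each end butting against its neighbour's side, and push the whole layer tight against the two blue stops and together so that no gaps remain. Never tip a carton over, and leave the valves and pipe fittings around it where they are.

Things in the scene. Friction and masses are not known exactly. Their poses are not given: they have to be found in the camera images.
- skid: small wooden skid, fixed to the table, deck 212 x 212 mm, deck top 24 mm above the table. Origin on the table under the centre of the painted 156 x 156 mm pinwheel (deck spans -116 to +96 mm in its x and y). Two blue stop rails, 15 mm thick and rising 40 mm above the deck, have their inner faces at x = +78 mm (far stop) and y = +78 mm (left stop); the near and right sides are open
- place_fl (a point): centre of the orange outline of one carton (90 x 66 mm) on the deck, at deck height: far left, against both stops, long side along skid x; at (+33, +45) mm in the skid's frame. Axes as the skid's
- place_fr (a point): centre of the orange outline of one carton (90 x 66 mm) on the deck, at deck height: far right, long side along skid y, side against the far stop; at (+45, -33) mm in the skid's frame. Axes as the skid's
- place_nr (a point): centre of the orange outline of one carton (90 x 66 mm) on the deck, at deck height: near right, long side along skid x, touches no stop; at (-33, -45) mm in the skid's frame. Axes as the skid's
- place_nl (a point): centre of the orange outline of one carton (90 x 66 mm) on the deck, at deck height: near left, long side along skid y, end against the left stop; at (-45, +33) mm in the skid's frame. Axes as the skid's
- carton1: closed cardboard carton of fittings, 90 (own x) x 66 (y) x 56 (z) mm, about 0.2 to 0.4 kg, a yellow tape along its top, paper labels on its long sides; origin at the centre of its underside. It already stands loosely in the skid's far left outline, some millimetres short of the stops
- carton2: closed cardboard carton of fittings, 90 (own x) x 66 (y) x 56 (z) mm, about 0.2 to 0.4 kg, a yellow tape along its top, paper labels on its long sides; origin at the centre of its underside. It stands on the table right of the skid; the four cartons are alike
- carton3: closed cardboard carton of fittings, 90 (own x) x 66 (y) x 56 (z) mm, about 0.2 to 0.4 kg, a yellow tape along its top, paper labels on its long sides; origin at the centre of its underside. It stands on the table right of the skid; the four cartons are alike
- carton4: closed cardboard carton of fittings, 90 (own x) x 66 (y) x 56 (z) mm, about 0.2 to 0.4 kg, a yellow tape along its top, paper labels on its long sides; origin at the centre of its underside. It stands on the table right of the skid; the four cartons are alike
- valve_red: lying brass ball valve with red lever on top, 84 x 48 x 60 mm, among the cartons; origin at the centre of its underside. To be left alone
- valve_yellow: lying steel ball valve with yellow lever, 84 x 48 x 60 mm, left of the skid; origin at the centre of its underside. To be left alone
- coupling_brass: standing round brass coupling, 54 mm diameter, 55 mm tall, beyond the skid; origin at the centre of its underside. To be left alone
- coupling_steel: standing round steel coupling, 60 mm diameter, 60 mm tall, left of the skid; origin at the centre of its underside. To be left alone
- tee: lying brass pipe tee, 90 x 65 x 42 mm, beyond the skid; origin at the centre of its underside. To be left alone

How it is judged:
By the outcome, as a careful person would: the job done as asked, in the order asked, and still so for the second after the job is handed in, with the robot touching nothing.
It also fails if it takes over 72 s, if anything falls off the work surface, if the arm or the gripper's body presses on something with over 40 N, if the wrist force passes 120 N, or if a joint passes its speed limit or range.

## Robot

A 7-joint arm with a two-finger parallel gripper is mounted at the origin on the work surface. World frame = base frame: x ahead of the robot, y to its left, z up, the work surface at z = 0. Lengths are in m, angles in rad, forces in N, time in s.
With the tool pointing down it reaches from about 0.35 to 0.9 m from the base axis. Payload 19.9 kg.
Tool frame: the origin (TCP) lies between the finger pads; the fingertips stand 19 mm ahead of it and the grasp point (between the pads) is the TCP; z points along the fingers, y is the line along which they close (so a half turn about z gives the same grasp; the last joint's range is limited). The gripper opens to 94 mm and grips with 3 to 60 N. Pads are 16 mm wide; open, the fingers measure 119 mm over their backs; the gripper's body (75 mm by 177 mm) begins 78 mm behind the grasp point.
Start: joints at [1.093, 0.417, -0.01, 1.614, 0.005, 1.111, -0.053], TCP at [0.264, -0.566, 0.191] pointing down, gripper open.
Joint ranges: [-2.81, 2.81], [-0.39, 2.02], [-1.27, 1.25], [0.06, 2.57], [-1.19, 4.33], [0.19, 2], [-2.82, 2.82]. Speed limits (rad/s): [1.89, 1.89, 2.39, 2.39, 3.01, 3.01, 3.01].

## Interface

Orientations are given as a 3x3 rotation matrix whose columns are the frame's x, y, z axes.
In Python, from rig import robot gives the robot as it stands. Calls block until the motion is done:
- robot.move_ptp(position, orientation): joint-space move of the TCP to a pose.
- robot.move_linear(position, velocity=0.15, frame=None, threshold=None): straight line of the TCP; frame=None keeps the orientation; velocity is the mean speed in m/s. With threshold (N) it stops when the force on the tool has changed by that much, and returns True; else False.
- robot.goto_joints(angles): joint-space move.
- robot.gripper_to(opening): finger opening in m; the grip force is fixed at half the most; returns when the fingers have stopped.
- robot.pause(seconds).
- robot.ik(position, orientation): joint angles nearest the present ones, or None.
- robot.get_state(): the state.
- robot.grab_frame(name): name is "scene" or "top" or "wrist"; returns the picture (384x512x3 uint8, red, green, blue); there is no depth.
- robot.camera_info(name): a dict with "fx", "fy", "cx", "cy" (pixels), "dist" ([k1, k2, p1, p2, k3] as OpenCV has them; the pictures are not rectified), "rvec" (rotation vector, rad) and "tvec" (3), from world to camera coordinates, as OpenCV has them. Camera axes: x right, y down, z forward; pixel columns grow to the right and rows downward; lengths in m; the calibration is good to about 2 mm. A picture is of the moment at which its call begins: read the wrist's pose just before it. camera_info takes no time and is no camera call; for the wrist camera it gives the pose at the moment of the call.
A pose or a line that the arm cannot do raises robot.PlanningError and nothing moves.
- robot.sign_off(): hands the job in; it is judged then, once.
The state is a dict: "time": time; "qpos": joint angles; "joint_vel": joint speeds; "effort": joint torques, N m; "ee_pos": TCP position; "tool_rot": TCP orientation; "force": force on the tool from outside, world axes, zero at the start; "moment": the same for the moment, N m; "opening": finger opening in m; "grasp_force": force on a finger pad.
Only numpy, scipy, OpenCV 4.12 (cv2) and the standard library are available. Lean on these libraries where they do the work, as an engineer would, in place of code of your own. Each camera call takes 0.05 s, during which the arm holds its last target. There are 200 camera calls.

## Working session

There is one attempt and no reset: what is moved stays moved. The work goes in short steps, each a Python script; the robot and the scene stay as the last script left them, time stands still between calls to the robot, and variables do not carry over. Pictures are saved under pics/ and viewed, at most 10 in all, crops included, and the job is handed in when it is done.

```bash
ls; mkdir -p pics; python3 - <<'E'
from rig import robot
import cv2
for n in ("top","scene"):
    im=robot.grab_frame(n); cv2.imwrite(f"pics/{n}0.png",im[:,:,::-1])
    i=robot.camera_info(n); print(n,{k:(v if not hasattr(v,'tolist') else v.tolist()) for k,v in i.items()})
s=robot.get_state(); print(s['time'],s['ee_pos'],s['tool_rot'],s['opening'])
E
```

```text
pics
top {'fx': 451.0419968883631, 'fy': 451.0419968883631, 'cx': 251.46438122132346, 'cy': 193.52932284311078, 'dist': [-0.011628261739744392, 0.0, 0.0, 0.0, 0.0], 'rvec': [2.107793189356484, -2.1437563717295673, 0.18138073966328866], 'tvec': [0.049653622132892594, 0.5977427559369718, 1.1246086066429393]}
scene {'fx': 448.551276708619, 'fy': 448.551276708619, 'cx': 252.32564486436382, 'cy': 193.3696112044897, 'dist': [0.00962347493243028, 0.0, 0.0, 0.0, 0.0], 'rvec': [1.7670481639441529, 1.7050835066369703, -0.7592576724106216], 'tvec': [-0.05741147688486753, -0.36675049051674713, 1.7336109917330365]}
0.1 [ 0.26424082 -0.56598958  0.19017695] [[ 9.06087921e-01  4.23089068e-01 -5.65919228e-04]
 [ 4.23089435e-01 -9.06087393e-01  9.83037282e-04]
 [-9.68599502e-05 -1.13015265e-03 -9.99999357e-01]] 0.09414081017656584
```

View pics/top0.png

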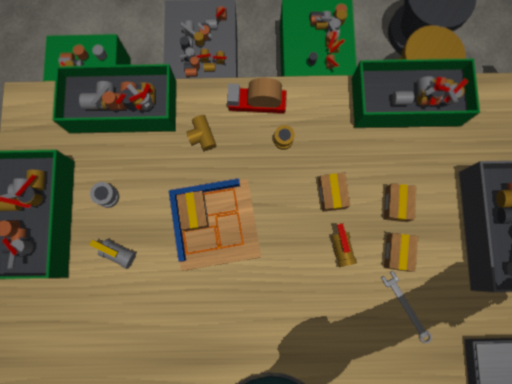

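View pics/scene0.png

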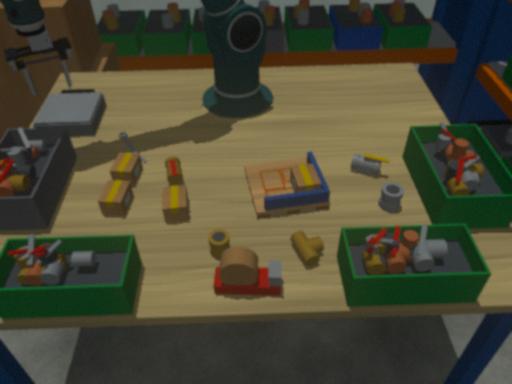

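Top view shows cartons 2–4 at about (334,190), (402,202), (402,252), carton 1 at (192,210), red valve at (343,245), and the skid around (213,225) with blue rails up and left. The scene view agrees with this.

```bash
cat > h.py <<'E'
import numpy as np, cv2
def K(i): return np.array([[i['fx'],0,i['cx']],[0,i['fy'],i['cy']],[0,0,1.]])
def plane(i,px,z):
    px=np.asarray(px,float).reshape(-1,1,2)
    n=cv2.undistortPoints(px,K(i),np.array(i['dist'],float)).reshape(-1,2)
    R=cv2.Rodrigues(np.array(i['rvec'],float))[0]; c=-R.T@np.array(i['tvec'],float)
    d=np.c_[n,np.ones(len(n))]@R
    return (c+d*((z-c[2])/d[:,2])[:,None])[:,:2]
def proj(i,P):
    return cv2.projectPoints(np.array(P,float).reshape(-1,3),np.array(i['rvec'],float),np.array(i['tvec'],float),K(i),np.array(i['dist'],float))[0].reshape(-1,2)
def mask(im,lo,hi): return cv2.inRange(cv2.cvtColor(im,cv2.COLOR_RGB2HSV),lo,hi)
def blobs(m,amin):
    return [c for c in cv2.findContours(m,cv2.RETR_EXTERNAL,cv2.CHAIN_APPROX_NONE)[0] if cv2.contourArea(c)>amin]
E
python3 - <<'E'
from h import *; from rig import robot
im=cv2.imread('pics/top0.png')[:,:,::-1].copy(); i=robot.camera_info('top')
R=cv2.Rodrigues(np.array(i['rvec']))[0]; print('cam',-R.T@np.array(i['tvec']))
hsv=cv2.cvtColor(im,cv2.COLOR_RGB2HSV)
for p in [(192,210),(402,202),(397,202),(411,190),(180,240),(229,214),(205,245),(335,190),(230,200),(120,250)]: print(p,hsv[p[1],p[0]])
m=mask(im,(22,150,90),(32,255,255))
for c in blobs(m,60):
    r=cv2.minAreaRect(c); z=.08 if r[0][0]<250 else .056
    b=plane(i,cv2.boxPoints(r),z); e=[b[1]-b[0],b[2]-b[1]]; e.sort(key=np.linalg.norm)
    print('tape px',np.round(r[0]),'xy',b.mean(0).round(4),'len',[round(np.linalg.norm(v),3) for v in e],'ang',round(np.degrees(np.arctan2(e[1][1],e[1][0])),1))
b=mask(im,(105,120,40),(125,255,255))
for c in blobs(b,60): 
    a=cv2.approxPolyDP(c,3,True); print('blue',plane(i,a.reshape(-1,2),.064).round(3).tolist())
w=robot.camera_info('wrist'); R=cv2.Rodrigues(np.array(w['rvec'],float))[0]; s=robot.get_state()
print('wrist cam in tool', s['tool_rot'].T@(-R.T@np.array(w['tvec'])-s['ee_pos']),'axis in tool',s['tool_rot'].T@R.T, w['fx'],w['dist'])
E
```

```text
cam [0.3911968  0.03345893 1.21258071]
(192, 210) [ 24 255 174]
(402, 202) [ 24 255 171]
(397, 202) [ 16 152 138]
(411, 190) [ 15 147 146]
(180, 240) [107 204 110]
(229, 214) [ 14 216 170]
(205, 245) [ 16 134 145]
(335, 190) [ 24 255 174]
(230, 200) [ 16 134 183]
(120, 250) [135   5  94]
tape px [103. 248.] xy [0.4616 0.4139] len [np.float64(0.018), np.float64(0.074)] ang -116.6
tape px [404. 252.] xy [ 0.441 -0.345] len [np.float64(0.02), np.float64(0.092)] ang -8.9
tape px [191. 210.] xy [0.5538 0.1929] len [np.float64(0.02), np.float64(0.092)] ang -171.3
tape px [403. 201.] xy [ 0.5706 -0.3519] len [np.float64(0.02), np.float64(0.093)] ang -7.9
tape px [335. 190.] xy [ 0.6027 -0.1782] len [np.float64(0.02), np.float64(0.094)] ang -174.9
blue [[0.636, 0.076], [0.607, 0.253], [0.429, 0.225], [0.439, 0.213], [0.596, 0.238], [0.62, 0.077]]
wrist cam in tool [ 0.07301151 -0.00074432 -0.19407938] axis in tool [[-5.32085505e-04 -9.67058102e-01 -2.54555190e-01]
 [ 9.99999067e-01 -8.34861536e-04  1.08139458e-03]
 [-1.25828973e-03 -2.54554377e-01  9.67057643e-01]] 333.87969302804754 [0.01909387 0.         0.         0.         0.        ]
```

```bash
cat >> h.py <<'E'
def rot(a): # tool down, tool x at world angle a (rad)
    c,s=np.cos(a),np.sin(a); return np.array([[c,s,0],[s,-c,0],[0,0,-1.]])
E
python3 - <<'E'
from h import *; from rig import robot
import json
for n,p in (("cartons",(0.52,-0.28,0.30)),("skid",(0.50,0.14,0.30))):
    robot.move_ptp(p,rot(0.0)); i=robot.camera_info('wrist'); im=robot.grab_frame('wrist')
    cv2.imwrite(f'pics/w_{n}.png',im[:,:,::-1]); json.dump({k:np.array(v).tolist() for k,v in i.items()},open(n+'.json','w'))
    for c in blobs(mask(im,(22,150,90),(32,255,255)),300):
        r=cv2.minAreaRect(c); z=.08 if n=='skid' else .056
        b=plane(i,cv2.boxPoints(r),z); e=[b[1]-b[0],b[2]-b[1]]; e.sort(key=np.linalg.norm)
        print(n,'px',np.round(r[0]),'xy',b.mean(0).round(4),[round(np.linalg.norm(v),3) for v in e],'ang',round(np.degrees(np.arctan2(e[1][1],e[1][0])),1))
print(robot.get_state()['time'])
E
```

```text
cartons px [309. 219.] xy [ 0.4413 -0.3447] [np.float64(0.02), np.float64(0.092)] ang -9.2
cartons px [318. 123.] xy [ 0.5713 -0.3517] [np.float64(0.02), np.float64(0.092)] ang -8.1
cartons px [180.  97.] xy [ 0.6029 -0.1779] [np.float64(0.02), np.float64(0.092)] ang -174.8
skid px [ 51. 192.] xy [0.4682 0.4067] [np.float64(0.016), np.float64(0.072)] ang -116.5
skid px [218. 122.] xy [0.5546 0.193 ] [np.float64(0.02), np.float64(0.09)] ang -171.8
3.2333
```

View pics/w_skid.png

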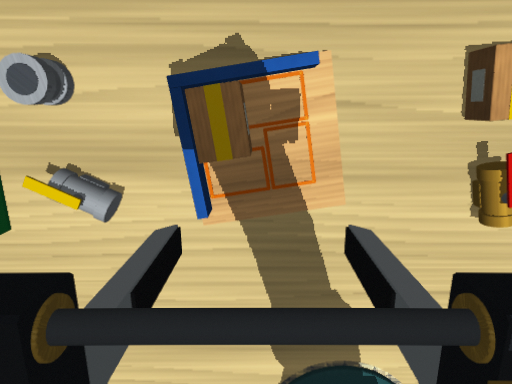

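View pics/w_cartons.png

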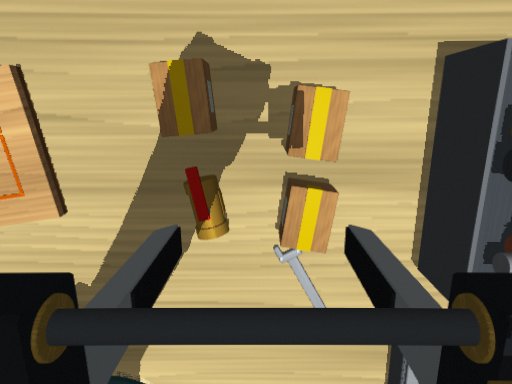

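Skid view: blue rails meet at (170,78), carton 1 tape is at (218,122), and the near-right outline corners are about (310,122), (315,183) and (270,188). Carton view: tapes are at (180,97), (318,123) and (309,219), with the red valve at (205,205). The two views agree within 1 mm, so next I fit the skid from its orange lines and rails.

```bash
python3 - <<'E'
from h import *; import json
from scipy.optimize import least_squares
i=json.load(open('skid.json')); im=cv2.imread('pics/w_skid.png')[:,:,::-1].copy()
m=mask(im,(7,195,120),(17,255,255)); m[230:]=0; m[:,:150]=0;m[:,345:]=0
ys,xs=np.nonzero(m); P=plane(i,np.c_[xs,ys],.024)
th=np.radians(8.6); c=np.array([.554,.193])-rot(th)[:2,:2]@[28,-40]*1 if 0 else None
R=lambda t:np.array([[np.cos(t),-np.sin(t)],[np.sin(t),np.cos(t)]])
c=np.array([.5546,.193])-R(th)@[.028,.040]
for k in range(6):
    tol=.008 if k<2 else .004
    q=(P-c)@R(th)
    right=P[(abs(q[:,1]+.0765)<tol)&(abs(q[:,0])<.07)]; near=P[(abs(q[:,0]+.0765)<tol)&(abs(q[:,1])<.07)]
    f=lambda v:np.r_[((right-v[:2])@R(v[2]))[:,1]+.0770,((near-v[:2])@R(v[2]))[:,0]+.0770]
    s=least_squares(f,[*c,th],loss='soft_l1',f_scale=.001); c,th=s.x[:2],s.x[2]
print(len(right),len(near),'c',c,'deg',np.degrees(th),'rms mm',1e3*np.sqrt(np.mean(f(s.x)**2)))
q=(P-c)@R(th)*1e3
for ax,name in ((0,'x'),(1,'y')):
    h,e=np.histogram(q[:,ax],bins=np.arange(-86,86,2)); print(name,[(int(e[k]+1),int(h[k])) for k in range(len(h)) if h[k]>25])
b=mask(im,(105,120,40),(125,255,255))
for cc in blobs(b,300):
    a=cv2.approxPolyDP(cc,3,True).reshape(-1,2); print('rail top (mm)',np.c_[a,((plane(i,a,.064)-c)@R(th)*1e3).round(0)].tolist())
y=(np.array([.5546,.193])-c)@R(th)*1e3; print('carton1 in skid',y)
np.save('skid.npy',[*c,th])
E
```

```text
335 69 c [0.5347542  0.15295387] deg 8.768950342850793 rms mm 1.3952143330847706
x [(-77, 47), (-75, 28), (71, 53), (73, 61)]
y [(-79, 103), (-77, 156), (-75, 102), (71, 50), (73, 50)]
rail top (mm) [[317.0, 51.0, 89.0, -94.0], [167.0, 76.0, 90.0, 89.0], [198.0, 218.0, -94.0, 89.0], [207.0, 216.0, -93.0, 76.0], [211.0, 207.0, -82.0, 68.0], [202.0, 164.0, -22.0, 69.0], [197.0, 161.0, -18.0, 74.0], [183.0, 89.0, 72.0, 73.0], [311.0, 67.0, 73.0, -85.0], [318.0, 63.0, 76.0, -94.0]]
carton1 in skid [25.71886684 36.55253615]
```

The outer rail faces (90 against 93) and the far and left lines (72 against -77) show the outlines are inset. I shift the origin by -2 mm in both axes. All residuals are then within 2 mm, and force contact takes care of the rest.

```bash
cat >> h.py <<'E'
try:
    from rig import robot
    cx,cy,TH=np.load('skid.npy')
    RS=np.array([[np.cos(TH),-np.sin(TH)],[np.sin(TH),np.cos(TH)]]); C0=np.array([cx,cy])+RS@[-.002,-.002]
except FileNotFoundError: pass
G=.033
def W(x,y,z): return [*(C0+RS@[x*1e-3,y*1e-3]),z]          # skid mm -> world
def S(): 
    s=robot.get_state(); return ((s['ee_pos'][:2]-C0)@RS*1e3).round(1).tolist(),round(s['time'],1)
def best(p,a):   # orientation a or a+pi, whichever turns joints least
    q0=np.array(robot.get_state()['qpos']); o=[]
    for k in (0,np.pi):
        q=robot.ik(p,rot(a+k))
        if q is not None: o.append((np.abs(np.array(q)-q0).max(),a+k))
    return rot(min(o)[1])
def pick(xy,deg):
    a=np.radians(deg); R=best([*xy,.12],a); robot.move_ptp([*xy,.12],R)
    robot.move_linear([*xy,G],.2); robot.gripper_to(.055)
    s=robot.get_state(); print('grip',s['opening'],s['grasp_force']); robot.move_linear([*xy,.15],.3)
def place(x,y,a,dx,dy): # skid mm, a: long axis angle in skid; slide by up to dx,dy while held
    p=W(x,y,.15); robot.move_ptp(p,best(p,TH+a)); print('held',robot.get_state()['opening'])
    robot.move_linear(W(x,y,.024+G+.0015),.15)
    print('slide hit',robot.move_linear(W(x+dx,y+dy,.024+G+.0015),.04,threshold=9),*S())
    robot.gripper_to(.078)
    q,_=S(); robot.move_linear(W(*q,.115),.25)
def push(x,y,dx,dy,op,th,v=.04): # push along dx,dy; tool x along push
    a=TH+np.arctan2(dy,dx); p=W(x,y,.115); robot.move_ptp(p,best(p,a)); robot.gripper_to(op)
    robot.move_linear(W(x,y,.052),.2)
    print('push hit',robot.move_linear(W(x+dx,y+dy,.052),v,threshold=th),*S())
E
python3 - <<'E'
from h import *
robot.move_ptp([.55,-.05,.25],rot(0.0))
pick((.6029,-.1779),5.2)
place(45-20,-33-14,np.pi/2,0,26)
print(S())
push(-8-24,-33,40,0,.04,12)
q,_=S(); robot.move_linear(W(q[0]-6,q[1],.052),.1); robot.move_linear(W(q[0]-6,q[1],.16),.25)
im=robot.grab_frame('top'); cv2.imwrite('pics/t1.png',cv2.resize(im[150:300,130:330,::-1],None,fx=3,fy=3)); print(S())
E
```

```text
grip 0.06546400330520642 30.00030755996704
held 0.06583617445296201
slide hit True [24.7, -33.7] 8.8
([25.0, -34.6], 9.6)
push hit True [2.8, -33.0] 13.0
([-3.5, -33.3], 13.9)
```

View pics/t1.png

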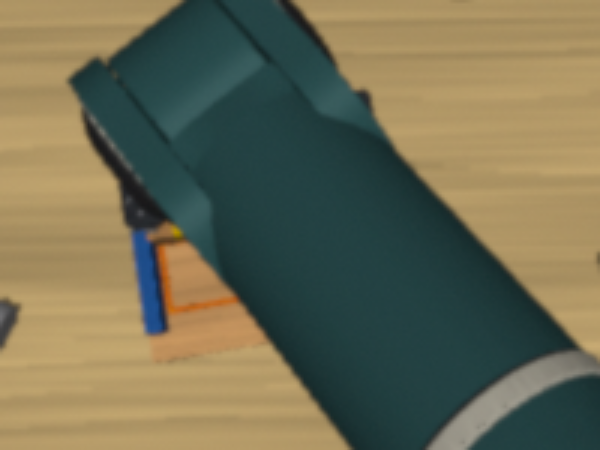

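The arm blocks the view at the skid (only the left rail shows, around (150,280)). The contact positions, y = -33.7 and x = 2.8 plus the finger half-width, match the nominal layout. Next is the near-left carton.

```bash
python3 - <<'E'
from h import *
robot.gripper_to(.094)
pick((.5713,-.3517),-8.1)
place(-45-28,33-9,np.pi/2,0,20)
push(-106-22,33,60,0,.04,14)
q,_=S(); robot.move_linear(W(q[0]-6,q[1],.052),.1); robot.move_linear(W(q[0]-20,q[1],.16),.25)
p=W(-20,-40,.32); robot.move_ptp(p,best(p,TH))
i=robot.camera_info('wrist'); im=robot.grab_frame('wrist'); cv2.imwrite('pics/w2.png',im[:,:,::-1]); print(S())
for n,(x,y) in dict(fl=(33,45),fr=(45,-33),nl=(-45,33)).items(): print(n,proj(i,[W(x,y,.08)]).round().tolist())
for c in blobs(mask(im,(22,150,90),(32,255,255)),300):
    r=cv2.minAreaRect(c); b=(plane(i,cv2.boxPoints(r),.08)-C0)@RS*1e3; e=sorted([b[1]-b[0],b[2]-b[1]],key=np.linalg.norm)
    print(b.mean(0).round(1),[round(np.linalg.norm(v)) for v in e],round(np.degrees(np.arctan2(e[1][1],e[1][0])),1))
E
```

```text
grip 0.06594884420248098 29.978731870651245
held 0.06560641847942296
slide hit True [-73.3, 32.7] 21.2
push hit True [-87.2, 32.9] 25.6
([-21.1, -39.2], 27.2)
fl [[325.0, 206.0]]
fr [[267.0, 215.0]]
nl [[319.0, 148.0]]
[ 44.9 -33.4] [19, 89] 90.0
[32.1 44.3] [20, 90] 179.1
[-45.7  31.9] [19, 90] 90.0
[-33.1 260.5] [16, 68] 54.9
```

View pics/w2.png

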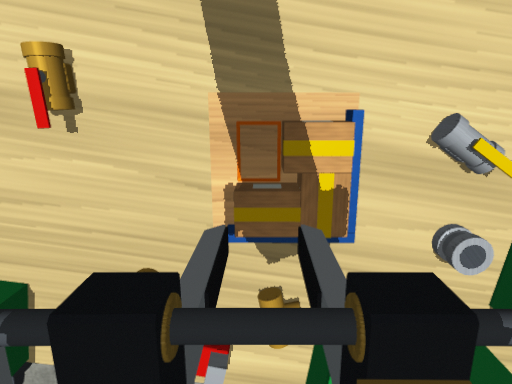

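Wrist view (rotated 180°): three cartons are seated at skid (45,-33), (32,44) and (-46,32) mm, with only the near-right outline at (260,150) free. Now the last carton, then the final squeezes.

```bash
cat > look.py <<'E'
from h import *
def look(name):
    p=W(-60,0,.30); robot.move_ptp(p,best(p,TH))
    i=robot.camera_info('wrist'); im=robot.grab_frame('wrist'); cv2.imwrite(f'pics/{name}.png',im[:,:,::-1]); print(S())
    uv=proj(i,[W(x,y,.08) for x in(-100,95) for y in(-100,95)]); x0,y0=uv.min(0).astype(int)-5; x1,y1=uv.max(0).astype(int)+5
    cv2.imwrite(f'pics/{name}c.png',cv2.resize(im[max(y0,0):y1,max(x0,0):x1,::-1],(600,600*(y1-y0)//(x1-x0)) if y1-y0<=x1-x0 else (600*(x1-x0)//(y1-y0),600)))
    for c in blobs(mask(im,(22,150,90),(32,255,255)),300):
        r=cv2.minAreaRect(c); b=(plane(i,cv2.boxPoints(r),.08)-C0)@RS*1e3; e=sorted([b[1]-b[0],b[2]-b[1]],key=np.linalg.norm)
        print(b.mean(0).round(1),[round(np.linalg.norm(v)) for v in e],round(np.degrees(np.arctan2(e[1][1],e[1][0])),1))
E
python3 - <<'E'
from h import *; from look import look
robot.gripper_to(.094)
pick((.4413,-.3447),-9.2)
place(-33-14,-45-26,0,26,0)
push(-33,-104-22,0,60,.03,14)
q,_=S(); robot.move_linear(W(q[0],q[1]-6,.052),.1); robot.move_linear(W(q[0],q[1]-15,.115),.25)
push(6,-102,0,30,.0655,22)
q,_=S(); robot.move_linear(W(q[0],q[1]-6,.052),.1); robot.move_linear(W(q[0],q[1]-15,.115),.25)
push(-102,-6,30,0,.0655,22)
q,_=S(); robot.move_linear(W(q[0]-6,q[1],.052),.1); robot.move_linear(W(q[0]-15,q[1],.16),.25)
look('w3')
E
```

```text
grip 0.06531087517834898 29.998567700386047
held 0.06532982123466578
slide hit True [-32.4, -71.3] 34.5
push hit True [-33.2, -88.0] 38.8
push hit True [6.1, -88.0] 41.4
push hit True [-87.1, -6.3] 44.4
([-60.6, -0.2], 45.9)
[ 45.2 -32.3] [20, 86] 90.0
[32.7 44.6] [19, 89] 1.7
[-45.4  32.5] [19, 89] 90.0
[-33.9 263.6] [16, 73] 55.2
[-33.8 -45.8] [20, 91] 0.0
```

View pics/w3c.png

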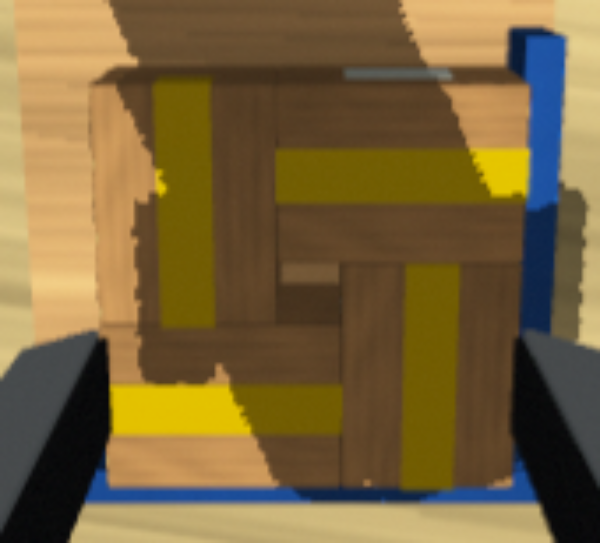

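The crop shows a closed pinwheel with only the central hole (about (310,290)), and the outer edges are straight. With time left, I'll do one firmer squeeze in each direction, then check once more.

```bash
python3 - <<'E'
from h import *; from look import look
push(6,-100,0,25,.0655,30)
q,_=S(); robot.move_linear(W(q[0],q[1]-6,.052),.1); robot.move_linear(W(q[0],q[1]-15,.115),.25)
push(-100,-6,25,0,.0655,30)
q,_=S(); robot.move_linear(W(q[0]-6,q[1],.052),.1); robot.move_linear(W(q[0]-15,q[1],.16),.25)
look('w4')
robot.goto_joints([1.093,.417,-.01,1.614,.005,1.111,-.053])
im=robot.grab_frame('top'); cv2.imwrite('pics/t4.png',cv2.resize(im[110:290,80:440,::-1],None,fx=2.2,fy=2.2,interpolation=cv2.INTER_CUBIC)); print(S())
E
```

```text
push hit True [6.3, -88.0] 48.3
push hit True [-87.1, -6.4] 51.5
([-60.6, -0.2], 53.0)
[ 45.1 -32.3] [20, 86] 90.0
[32.7 44.6] [19, 89] 1.7
[-45.4  32.6] [19, 89] 90.0
[-33.9 263.6] [16, 73] 55.2
[-33.9 -45.8] [20, 91] -0.0
([-374.6, -667.2], 55.7)
```

View pics/w4c.png

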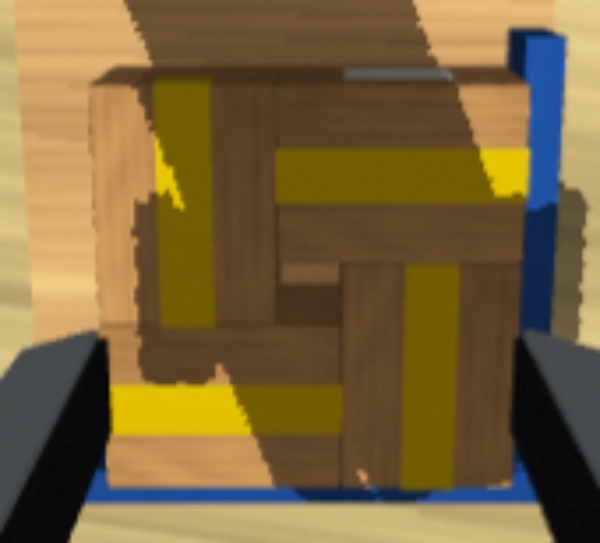

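View pics/t4.png

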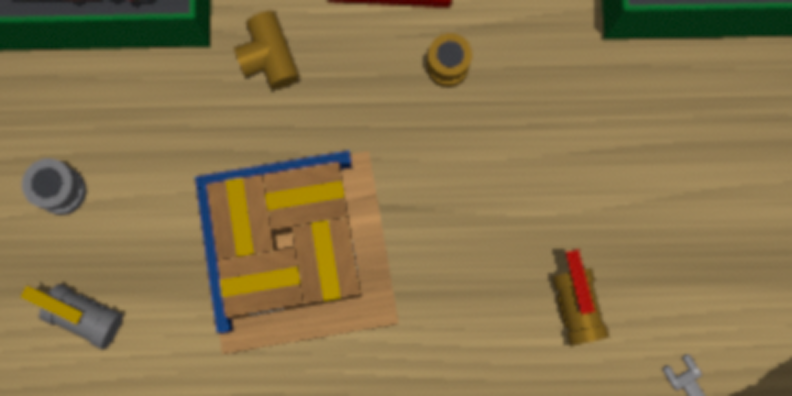

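The second squeeze moved nothing, so the layer is tight. The top view shows the full pinwheel around (285,240), with the valves and fittings where they were.

```bash
python3 -c "
from rig import robot
print(robot.sign_off())"
```

```text
the job is handed in; nothing more can be done
None
```

The pinwheel layer of four cartons is complete and handed in at about 56 s: upright, pushed tight against both blue stops and each other, with the valves and fittings left where they were.

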